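Zero the indicator, then feel the grinder burr gap with a tapered gauge and hold it

TASK

A grinder's two burrs are set up face to face on the setting stand. Take the tapered feeler gauge out of its wooden block by its yellow grip and, while the sprung burr is still at rest, use the gauge's narrow nose to press the recessed orange zero key of the stand's indicator right down and let it come up again. Then slide the blade gently straight down into the gap between the burrs until it drags snugly on both and has pushed the sprung burr about 2 mm back off its stop, and finish there still holding the gauge upright and motionless at that depth, so that the adjusting collar can be locked; do not ram the gauge, keep the fingers off the stand, and leave the things round about where they are.

Things in the scene. Friction and masses are not known exactly. Their poses are not given: they have to be found in the camera images.
- gauge: Tapered feeler gauge, 85 g, upright in the wooden block: yellow and black ribbed grip 30 (own x) x 20 (own y) x 46 mm high with a steel blade below it. Origin: centre of the grip's underside, own z up (grip z 0 to +46 mm; pinch its 20 mm width, fingers closing along own y). Blade 70 mm long; a thin spring neck at its top lets it flex along own y (0.3 N per mm at the tip).
- gauge_tip (a point): Centre of the blade's lower end, 70 mm below the gauge's origin. The blade is a symmetric wedge in own y: 2 mm thick at the tip (nose edge 1.2 mm), growing 0.15 mm for each mm upward to about 10.5 mm. In own x the lowest 14 mm (the nose) is 7 mm wide, above that 14 mm.
- gauge_block: Fixed dark wooden block 102 (own x) x 48 (own y) x 80 mm high with a slot 19 x 15 mm, 73 mm deep, in the middle of its top; origin at the centre of its underside. The gauge stands in it, grip resting on the top, axes along the block's. Two small fixed steel leaves at own x +-38 mm rise to 91 mm. Lift the gauge 75 mm or more straight up to clear it.
- stand: Fixed setting stand, grey base 96 (own x) x 212 mm (own y -138 to +74). Own y is the burrs' axis, 50 mm above the counter; origin on the counter under the gap. From +y to -y: brass collar and bracket (79 mm high), adjustable burr, gap, sprung burr, coil spring, bracket (69 mm), digital indicator lying face up (60 x 60 mm box, own y -72 to -132, top at 62 mm). Burr rims highest: 85 mm.
- key_well (a point): Centre of the mouth of the round well, 17 mm across, in the top face of the indicator (62 mm above the counter, at own x -16, y -118 mm of the stand). The orange key lies in it, its top 4 mm below this point.
- zero_key (a joint): How far the orange zero key is pressed down, in m: 0 free, 0.003 fully down; springs back. It takes about 2 N to start and 4 N to go fully down; then it is a hard stop.
- key_cap: The orange zero key, 15 mm across; origin at the centre of its top.
- adjuster (a joint): Position of the adjustable burr (+y) in m, 0 to 0.003, left as found (it starts between 0 and 0.002 and needs over 100 N to shift). The gap at rest is 4.5 mm plus this value, so 4.5 to 6.5 mm.
- set_burr: Adjustable burr: steel disc 70 mm across, 8 mm thick, axis along the stand's y, on the +y side of the gap; origin at the centre of its flat face, 50 mm above the counter. Its rim has a 3 mm, 45 degree bevel towards the gap as a lead-in, so the flat face begins 3 mm below the rim's top.
- set_rim (a point): Point in the plane of the adjustable burr's face, 35 mm above its centre (85 mm above the counter, level with the rim's top).
- sprung_travel (a joint): How far the sprung burr is pushed back (to the stand's -y) off its stop, in m: 0 at rest, end of travel 0.010. Its spring holds it to the stop with 6 N and 2 N more per mm. Sliding down, the blade drags on the tool with about 4 to 5 N as soon as it touches both burrs and 7 to 8 N with the burr 2 mm back, which is 13 mm deeper; the drag reverses if the blade is drawn back at all.
- sprung_burr: Sprung burr: the same disc and bevel, on the -y side of the gap; origin at the centre of its flat face. When it is 2 mm back, the blade's tip is about (gap at rest) / 0.15 + 3 mm below the rims' top: 33 mm for the smallest gap, 46 mm for the widest.
- sprung_rim (a point): Point in the plane of the sprung burr's face, 35 mm above its centre. The middle of the gap lies halfway between this and point set_rim, the blade's thickness going across from one to the other.
- machine_handle (a point): Obstacle: end of the black portafilter handle that sticks out of the fixed espresso machine towards the robot (28 mm thick, 190 mm above the counter, pointing along -x). Two steam levers reach out as far, at world y 0.13 and -0.42, 340 to 380 mm high. When crossing from one side of it to the other, keep the gripper on the robot's side (TCP at world x 0.38 or less).
- dosing_cup: Bystander: steel cup 60 mm across, 59 mm high; origin at the underside.
- shot_timer: Bystander: white timer 58 x 62 x 18 mm; origin at the underside.
- distributor: Bystander: grey levelling tool 62 mm across, 32 mm high; origin at the underside.
- spare_basket: Bystander: steel filter basket 67 mm across, 26 mm high; origin at the underside.
- bar_scale: Bystander: black scale 140 x 118 x 23 mm; origin at the underside.
There are look-alikes about, which are no part of the job. What is shaped like the gauge but blue or pink is not meant.

How it is judged:
On the way, in this order (a step that is already met when the one before it is completed fails the run):
1. the zero key is pressed right down by the held gauge while the sprung burr is at rest (value of joint zero_key above 0.0022 m and contact force between gauge and key_cap above 0.5 N and contact force between the fingers and gauge above 1 N and value of joint sprung_travel below 0.0005 m), for 0.1 s.
2. the key is up again and the tip of the blade is in the gap, below the burrs' rims (value of joint zero_key below 0.001 m and z of gauge_tip in the frame of stand below 0.08 m and x of gauge_tip in the frame of stand between -0.01 and 0.01 m and y of gauge_tip in the frame of stand between -0.008 and 0.006 m), for 0.05 s.
At the end, for the whole second after the job is handed in: Gauge still gripped, upright within 10 degrees, at rest; blade in the gap within 10 mm of the burrs' centre line, tip at least 20 mm below the rims and clear of the base, pressing on both burrs; sprung burr 1.0 to 3.5 mm off its stop; zero key up (value of joint sprung_travel between 0.001 and 0.0035 m and contact force between gauge and sprung_burr above 2 N and contact force between gauge and set_burr above 1 N and x of gauge_tip in the frame of stand between -0.01 and 0.01 m and y of gauge_tip in the frame of stand between -0.008 and 0.006 m and z of gauge_tip in the frame of stand between 0.018 and 0.065 m and angle between gauge's own z axis and vertical below 0.17 rad and contact force between the fingers and gauge above 2 N and contact force between gauge and gauge_block below 0.1 N and linear speed of gauge below 0.02 m/s and value of joint zero_key below 0.001 m); the arm keeps its last pose, push and grip.
It fails at once if the sprung burr is driven back more than 5 mm (value of joint sprung_travel above 0.005 m).
It fails at once if the gauge is rammed against the stand with more than 40 N (contact force between gauge and stand above 40 N).
It fails at once if the fingers push on the stand, its key or its burrs (contact force between the fingers and stand above 2 N).
It fails at once if a bystander is moved more than 20 mm (distance of any of dosing_cup, shot_timer, distributor, spare_basket, bar_scale from where it was at the start of the episode above 0.02 m).
It also fails if it takes over 59 s, if anything falls off the work surface, if the arm or the gripper's body presses on something with over 40 N, if the wrist force passes 120 N, or if a joint passes its speed limit or range.

ROBOT

A 6-joint arm with a two-finger parallel gripper is mounted at the origin on a cart in front of the work surface, level with it; the furniture and walls round the work are solid. World frame = base frame: x ahead of the robot, y to its left, z up, the work surface at z = 0. Lengths are in m, angles in rad, forces in N, time in s.
With the tool pointing down it reaches from about 0.3 to 0.825 m from the base axis. Payload 5.4 kg.
Tool frame: the origin (TCP) lies between the finger pads, 19 mm behind the fingertips; this is the grasp point; z points along the fingers, y is the line along which they close (so a half turn about z gives the same grasp; the last joint's range is limited). The gripper opens to 92 mm and grips with 3 to 60 N. Pads are 20 mm wide; open, the fingers measure 128 mm over their backs; the gripper's body (75 mm by 189 mm) begins 69 mm behind the grasp point.
Start: joints at [0.95, 0.158, 1.597, -0, 1.386, -0.21], TCP at [0.23, 0.527, 0.233] pointing down, gripper open.
Joint ranges: [-2.91, 2.91], [-0.94, 2.29], [0.18, 2.7], [-1.29, 4.43], [0.17, 2.64], [-3, 3]. Speed limits (rad/s): [2.57, 2.57, 3.14, 3.14, 3.14, 3.14].

INTERFACE

Orientations are given as a unit quaternion [w, x, y, z].
In Python, from plant import r gives the robot as it stands. The module is installed in compiled form; this text tells all that it offers.
- The arm moves only by the shell command python3 -m pendant 'ROWS' [FORCE]. ROWS is a JSON object of lists of equal length, an entry for each row: "delta_pos": the shift along the world's x, y, z in mm, a list of three; "angular": the turn, a rotation vector about the world's x, y, z in rad, a list of three; "jaw": the opening, from 0 (shut) to 1 (fully open). A call has 1 to 12 rows; each row is the pose to reach, as a shift and turn from the pose commanded when the call began; what a row does not reach only later rows make up. A row lasts 1/10 s, in which the tool goes at most 50 mm and 8.59 degrees, less where a joint would pass 70% of its speed; a pose out of reach is approached as far as the arm can. A call with a gripper value outside its range is refused whole. The fingers move at their own pace and stop on an object; FORCE is the grip in N (left out, the last holds). Time passes only in rows, so rows that repeat a pose let the fingers close. It gives the time, the measured TCP pose, the force, the opening and the grip force at its end, in the units of the state.
- r.get_state(): the state, without advancing time (a new reading comes with each control period).
- r.snapshot(name): name is "side" or "top"; returns a dict with "frame" (400x640x3 uint8, red, green, blue), "camera_matrix" (3x3 intrinsics, pixels), "R" (3x3) and "t" (3): a world point X has camera coordinates R X + t. Camera axes: x right, y down, z forward; pixel columns grow to the right and rows downward; lengths in m; the calibration is good to about 2 mm. A picture is of the moment at which its call begins. There is no depth.
- r.hand_in(): hands the job in; it is judged then, once.
The state is a dict: "time": time; "joint_positions": joint angles; "joint_vel": joint speeds; "joint_efforts": joint torques, N m; "eef_pos": TCP position; "ee_rot": TCP orientation; "ft_force": force on the tool from outside, world axes, zero at the start; "wrist_torque": the same for the moment, N m; "gripper_width": finger opening in m; "grip_force": force on a finger pad.
Only numpy, scipy, OpenCV 4.12 (cv2) and the standard library are available. Lean on these libraries where they do the work, as an engineer would, in place of code of your own. Each camera call takes 0.05 s, during which the arm holds its last target. There are 200 camera calls.

## Working session

There is one attempt and no reset: what is moved stays moved. The work goes in short steps, Python scripts to look and compute and a shell command to move; the robot and the scene stay as the last step left them, time stands still between calls to the robot, and variables do not carry over. Pictures are saved under pics/ and viewed, at most 10 in all, crops included, and the job is handed in when it is done.

```bash
mkdir -p pics; cat > h.py <<'E'
import numpy as np, cv2
from plant import r
def snap(n):
    s=r.snapshot(n); s['bgr']=cv2.cvtColor(np.ascontiguousarray(s['frame']),cv2.COLOR_RGB2BGR)
    s['K']=np.array(s['camera_matrix']);s['R']=np.array(s['R']);s['t']=np.array(s['t']);return s
def ray(s,u,v):
    d=s['R'].T@np.linalg.inv(s['K'])@np.array([u,v,1.]); return -s['R'].T@s['t'],d
def plane(s,u,v,z):
    c,d=ray(s,u,v); return c+d*(z-c[2])/d[2]
def proj(s,X):
    p=s['K']@(s['R']@np.array(X)+s['t']); return p[:2]/p[2]
def tri(s1,p1,s2,p2):
    c1,d1=ray(s1,*p1);c2,d2=ray(s2,*p2)
    a=np.linalg.lstsq(np.c_[d1,-d2],c2-c1,rcond=None)[0]
    A=c1+d1*a[0];B=c2+d2*a[1];return (A+B)/2,np.linalg.norm(A-B)
def blobs(s,lo,hi,amin=20):
    m=cv2.inRange(cv2.cvtColor(s['bgr'],cv2.COLOR_BGR2HSV),np.array(lo),np.array(hi))
    n,l,st,c=cv2.connectedComponentsWithStats(m)
    return m,[(st[i].tolist(),c[i].round(1).tolist()) for i in range(1,n) if st[i][4]>=amin]
E
python3 - <<'E'
from h import *
for n in('side','top'):
    s=snap(n);cv2.imwrite(f'pics/{n}0.png',s['bgr'])
    print(n,'cam',(-s['R'].T@s['t']).round(3),s['K'].round(1).tolist(),s['R'].round(2).tolist())
    print('yellow',blobs(s,(22,120,90),(35,255,255))[1]);print('orange',blobs(s,(5,150,120),(18,255,255))[1])
E
```

```text
side cam [0.058 1.206 0.717] [[489.9, 0.0, 317.9], [0.0, 489.9, 202.2], [0.0, 0.0, 1.0]] [[-0.93, -0.36, 0.01], [-0.16, 0.38, -0.91], [0.32, -0.85, -0.41]]
yellow [([289, 265, 15, 21, 164], [296.3, 273.4])]
orange [([55, 183, 41, 3, 52], [76.1, 184.3]), ([341, 211, 8, 9, 23], [345.5, 214.3]), ([274, 278, 16, 11, 86], [281.4, 283.3]), ([301, 279, 17, 12, 118], [309.7, 285.1])]
top cam [0.446 0.004 1.376] [[440.8, 0.0, 314.2], [0.0, 440.8, 203.9], [0.0, 0.0, 1.0]] [[0.02, -1.0, -0.02], [-1.0, -0.02, -0.04], [0.04, 0.02, -1.0]]
yellow [([559, 0, 18, 18, 49], [568.2, 9.9]), ([362, 209, 4, 10, 22], [363.7, 213.4]), ([202, 217, 12, 12, 114], [207.2, 222.5])]
orange []
```

View pics/side0.png

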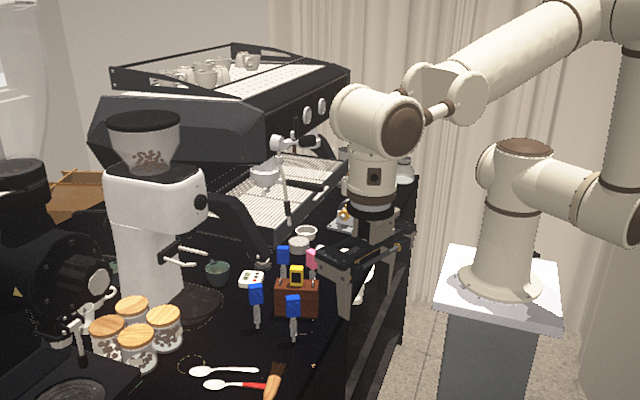

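View pics/top0.png

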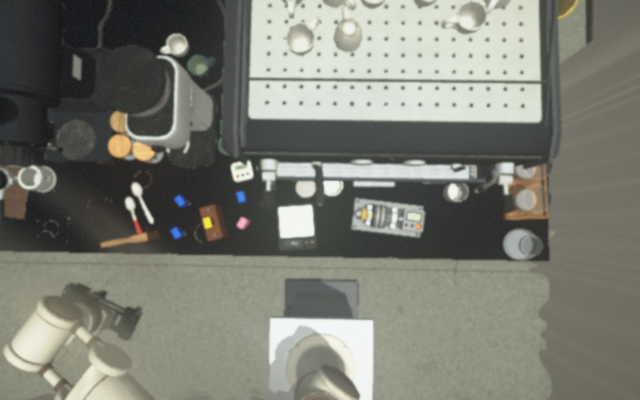

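The side view shows the block with the yellow grip at (296,274). Blue look-alikes are at (283,255), (256,293) and (293,305), and a pink one at (312,259). In the top view the yellow grip is at (207,222) and the stand is around (388,217). The gauge meant is the yellow grip in the wooden block, because only it matches the description. I'll confirm that with an enlarged crop.

```bash
python3 - <<'E'
from h import *
a=cv2.imread('pics/top0.png');b=cv2.imread('pics/side0.png')
f=lambda i,x,y,w,h,k:cv2.resize(i[y:y+h,x:x+w],None,fx=k,fy=k,interpolation=cv2.INTER_CUBIC)
o=np.zeros((600,800,3),np.uint8)
p=f(a,345,190,85,55,8);o[:p.shape[0]//1,:p.shape[1]]=p[:440] if p.shape[0]>440 else p
cv2.imwrite('pics/c1.png',p)
q=np.hstack([f(a,190,195,60,55,6),f(b,262,240,60,55,6)]);cv2.imwrite('pics/c2.png',q);print(p.shape,q.shape)
E
```

```text
(440, 680, 3) (330, 720, 3)
```

View pics/c1.png

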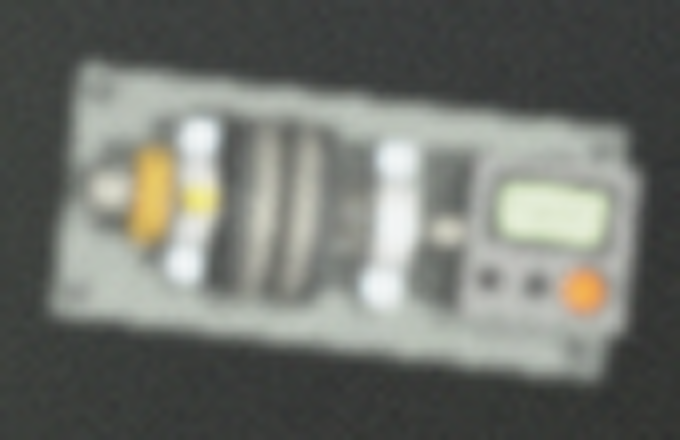

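View pics/c2.png

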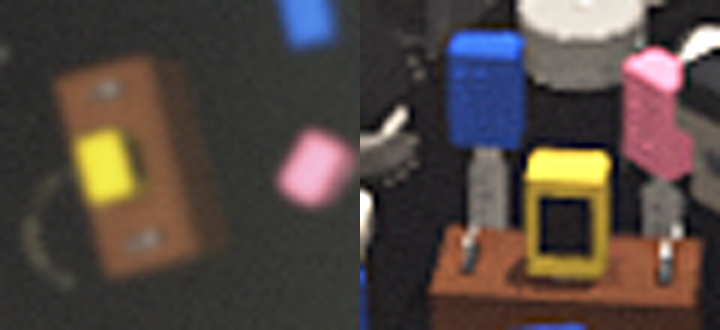

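The crops confirm it. The yellow grip stands in the wooden block, with leaves at top pixels (207.8,210) and (214.5,235). The orange key is at top pixel (418,226) on the indicator, the stand's +y points left in the image, and own x points up.

```bash
python3 - <<'E'
from h import *
s=snap('top');d=snap('side');im=s['bgr']
# block: leaves at z=.091, wood top
l1=plane(s,190+107/6-.4,195+90/6-.4,.091);l2=plane(s,190+147/6-.4,195+240/6-.4,.091)
print('leaves',l1.round(4),l2.round(4),'mid',((l1+l2)/2).round(4),'ang',np.degrees(np.arctan2(*(l1-l2)[1::-1])),np.linalg.norm(l1-l2))
m,b=blobs(s,(20,110,90),(35,255,255));print(b)
m2=m.copy();m2[:,:195]=0;m2[:,225:]=0
p=max(cv2.findContours(m2,0,2)[0],key=cv2.contourArea);print(cv2.minAreaRect(p),[plane(s,*x[1],.126).round(4) for x in b if 195<x[1][0]<225])
# side yellow/pink/blue tri
for nm,lo,hi in(('pink',(155,60,120),(178,255,255)),('blue',(105,130,80),(125,255,255))):
    print(nm,'top',blobs(s,lo,hi,12)[1],'side',blobs(d,lo,hi,30)[1])
# stand
hs=cv2.cvtColor(im,cv2.COLOR_BGR2HSV)
m,b=blobs(s,(3,110,120),(20,255,255),8);print('or',b)
C=np.array([[80,65],[630,130],[605,380],[50,315]])/8.+[345-.44,190-.44]
P=np.array([plane(s,*c,.012) for c in C]);print('base',P.round(4).tolist())
print('edges',[np.linalg.norm(P[i]-P[(i+1)%4]).round(4) for i in range(4)])
for nm,c in(('key',(585,290)),):
    print(nm,plane(s,345+c[0]/8-.44,190+c[1]/8-.44,.058).round(4))
for c in((265,215),(300,220),(283,218)): print('rim',plane(s,345+c[0]/8-.44,190+c[1]/8-.44,.085).round(4))
print('handle px',plane(s,320,200,.19))
print(r.get_state()['time'],np.array(r.get_state()['ee_rot']).round(3))
E
```

```text
leaves [0.4783 0.3375 0.091 ] [0.4057 0.3159 0.091 ] mid [0.442  0.3267 0.091 ] ang 16.534938485990974 0.07581096184145338
[([558, 0, 20, 19, 88], [568.3, 9.5]), ([135, 146, 13, 6, 35], [140.3, 148.8]), ([361, 209, 5, 11, 38], [363.3, 213.8]), ([202, 216, 13, 13, 122], [207.2, 222.4])]
((207.0, 222.50001525878906), (12.474112510681152, 10.898435592651367), 66.80140686035156) [array([0.441 , 0.3281, 0.126 ])]
pink top [([236, 216, 13, 13, 118], [241.8, 222.4])] side [([304, 248, 13, 23, 186], [309.8, 260.1])]
blue top [([238, 191, 10, 12, 89], [242.0, 196.2]), ([175, 194, 13, 13, 122], [180.8, 200.1]), ([172, 225, 12, 14, 112], [177.4, 231.6])] side [([277, 243, 13, 20, 233], [283.4, 252.4]), ([248, 281, 15, 23, 307], [255.0, 292.0]), ([284, 291, 16, 24, 325], [291.7, 302.2])]
or [([111, 112, 13, 20, 199], [117.9, 121.6]), ([108, 134, 23, 24, 433], [119.0, 145.5]), ([133, 145, 22, 16, 174], [143.7, 152.0]), ([513, 180, 28, 7, 111], [525.6, 182.5]), ([544, 180, 3, 6, 11], [544.9, 182.5]), ([201, 206, 21, 34, 282], [211.5, 222.6]), ([506, 210, 42, 10, 260], [524.6, 215.4]), ([134, 220, 5, 5, 11], [136.0, 221.9]), ([416, 224, 4, 5, 16], [417.5, 226.0]), ([102, 229, 45, 17, 158], [130.2, 238.2])]
base [[0.525, -0.0981, 0.012], [0.5035, -0.3103, 0.012], [0.4071, -0.3014, 0.012], [0.4282, -0.0879, 0.012]]
edges [np.float64(0.2133), np.float64(0.0968), np.float64(0.2146), np.float64(0.0973)]
key [ 0.4417 -0.2835  0.058 ]
rim [ 0.4671 -0.1609  0.085 ]
rim [ 0.4655 -0.1737  0.085 ]
rim [ 0.4661 -0.1675  0.085 ]
handle px [0.50695979 0.00813358 0.19      ]
0.2 [-0.     0.204  0.979 -0.001]
```

```bash
python3 -m pendant '{"delta_pos":[[30,-28,0],[60,-57,0],[90,-85,0],[121,-114,0],[151,-143,0],[181,-171,0],[211,-200,0],[211,-200,0],[211,-200,-35],[211,-200,-65]],"angular":[[0,0,0.1],[0,0,0.2],[0,0,0.3],[0,0,0.4],[0,0,0.5],[0,0,0.6],[0,0,0.7],[0,0,0.7],[0,0,0.7],[0,0,0.7]],"jaw":[0.55,0.55,0.55,0.55,0.55,0.55,0.55,0.55,0.55,0.55]}' 40
python3 - <<'E'
from h import *
import json
s=snap('top');d=snap('side')
f=lambda i,x,y,w,h,k:cv2.resize(i[y:y+h,x:x+w],None,fx=k,fy=k,interpolation=cv2.INTER_CUBIC)
cv2.imwrite('pics/c3.png',np.hstack([f(s['bgr'],150,150,110,110,3.5),f(d['bgr'],240,180,110,110,3.5)]))
print(r.get_state())
E
```

```text
time: 1.2
eef_pos: [0.4407, 0.3275, 0.1678]
ee_rot: [0.001, -0.143, 0.99, 0.0]
ft_force: [0.3, 1.1, 0.5]
gripper_width: 0.0507
grip_force: 0.0
{'time': 1.3, 'joint_positions': array([ 4.19355711e-01,  1.52954062e-01,  1.74540059e+00,  3.05350683e-04,
        1.25277621e+00, -1.44022321e+00]), 'joint_vel': array([ 0.00475339, -0.04307537, -0.07093978, -0.00017865,  0.04703504,
       -0.00551956]), 'joint_efforts': array([-5.01598734e-01, -3.75731993e+01, -3.20488465e+01, -1.78160932e-02,
       -4.83714491e-01,  4.36688162e-03]), 'eef_pos': array([0.43703976, 0.32620343, 0.16364322]), 'ee_rot': array([-0.00462925, -0.14384052,  0.98958938, -0.00115552]), 'ft_force': array([-0.67854634,  0.79552463, -0.02593645]), 'wrist_torque': array([ 0.02469127, -0.00263477,  0.02245671]), 'grip_force': 0.0, 'gripper_width': 0.050647354722076945}
```

View pics/c3.png

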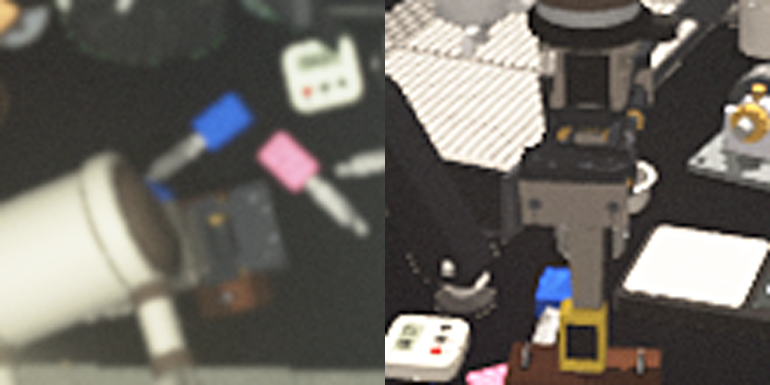

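The look-alikes have tipped over and now lie flat: blue at top pixel (213,185), pink at (233,195). The fingertips were well above them at 0.2 m. The gripper straddles the yellow grip, so I'll descend and grasp.

```bash
python3 -m pendant '{"delta_pos":[[0,0,0],[0,0,-15],[0,0,-30],[0,0,-45],[0,0,-60],[0,0,-60],[0,0,-60],[0,0,-60]],"angular":[[0,0,0],[0,0,0],[0,0,0],[0,0,0],[0,0,0],[0,0,0],[0,0,0],[0,0,0]],"jaw":[0.55,0.55,0.55,0.55,0.55,0.55,0.1,0.1]}' 40
python3 - <<'E'
from h import *
s=snap('top');d=snap('side')
cv2.imwrite('pics/f1.png',np.vstack([s['bgr'][140:280,100:500],d['bgr'][180:340,180:580]]).repeat(2,0).repeat(2,1))
print({k:np.round(v,4).tolist() for k,v in r.get_state().items() if k in('time','eef_pos','ee_rot','ft_force','gripper_width','grip_force')})
E
```

```text
time: 2.1
eef_pos: [0.4412, 0.3274, 0.1089]
ee_rot: [0.001, -0.144, 0.99, 0.0]
ft_force: [-1.1, 0.1, 0.5]
gripper_width: 0.0365
grip_force: 0.0
{'time': 2.2, 'eef_pos': [0.4413, 0.3274, 0.1092], 'ee_rot': [0.0008, -0.1441, 0.9896, 0.0002], 'ft_force': [0.0754, 0.5205, -0.5077], 'grip_force': 0.0, 'gripper_width': 0.0287}
```

View pics/f1.png

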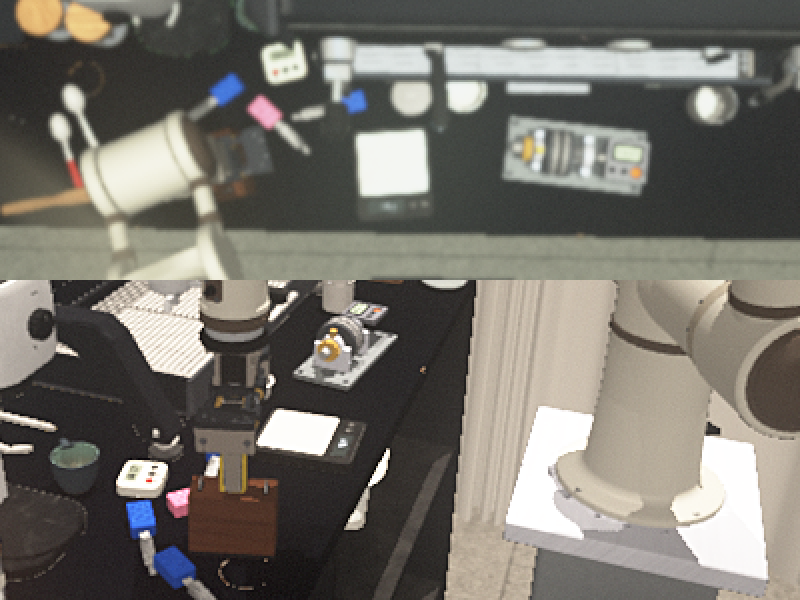

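The grip is between the fingers, the stand is untouched, and the bystanders are in place. The fallen look-alikes are off my path. Next I'll finish the grip and lift.

```bash
python3 -m pendant '{"delta_pos":[[0,0,0],[0,0,0],[0,0,0],[0,0,5],[0,0,20],[0,0,40],[0,0,60],[0,0,80],[0,0,100],[0,0,110],[0,0,110]],"angular":[[0,0,0],[0,0,0],[0,0,0],[0,0,0],[0,0,0],[0,0,0],[0,0,0],[0,0,0],[0,0,0],[0,0,0],[0,0,0]],"jaw":[0.1,0.1,0.1,0.1,0.1,0.1,0.1,0.1,0.1,0.1,0.1]}' 45
```

```text
time: 3.3
eef_pos: [0.4416, 0.3274, 0.2205]
ee_rot: [0.002, -0.144, 0.99, 0.0]
ft_force: [0.2, 0.1, -1.2]
gripper_width: 0.0199
grip_force: 45.0
```

```bash
python3 -m pendant '{"delta_pos":[[-25,0,0],[-55,0,0],[-76,-15,0],[-76,-50,0],[-76,-95,0],[-76,-140,0],[-76,-185,0],[-76,-230,0],[-76,-275,0],[-76,-320,0],[-76,-365,0],[-76,-410,0]],"angular":[[0,0,0],[0,0,-0.05],[0,0,-0.1],[0,0,-0.15],[0,0,-0.2],[0,0,-0.25],[0,0,-0.3],[0,0,-0.35],[0,0,-0.39],[0,0,-0.39],[0,0,-0.39],[0,0,-0.39]],"jaw":[0.1,0.1,0.1,0.1,0.1,0.1,0.1,0.1,0.1,0.1,0.1,0.1]}' && python3 -m pendant '{"delta_pos":[[0,-45,0],[0,-90,0],[0,-135,0],[0,-175,0],[0,-200,0],[25,-200,0],[50,-200,0],[66,-200,0],[76,-200,0],[76,-200,0],[76,-200,0]],"angular":[[0,0,0],[0,0,0],[0,0,0],[0,0,0],[0,0,0],[0,0,0],[0,0,0],[0,0,0],[0,0,0],[0,0,0],[0,0,0]],"jaw":[0.1,0.1,0.1,0.1,0.1,0.1,0.1,0.1,0.1,0.1,0.1]}'
python3 - <<'E'
from h import *
s=snap('top');d=snap('side')
f=lambda i,x,y,w,h,k:cv2.resize(i[y:y+h,x:x+w],None,fx=k,fy=k,interpolation=cv2.INTER_CUBIC)
cv2.imwrite('pics/c5.png',np.hstack([f(d['bgr'],320,130,100,120,5),f(s['bgr'],345,180,85,120,3.4)[:600]]) if 0 else f(d['bgr'],310,130,120,100,6))
st=r.get_state();p=st['eef_pos'];print(p,st['ee_rot'],st['time'],'yellow side',blobs(d,(20,110,80),(35,255,255),8)[1])
for X in(p-[0,0,.099],[.4415,-.2835,.062],[.4692,-.1676,.085]):print(proj(d,X).round(1),proj(s,X).round(1))
E
```

```text
time: 4.5
eef_pos: [0.3636, -0.0844, 0.2174]
ee_rot: [-0.0, 0.051, 0.999, 0.0]
ft_force: [0.6, -0.0, -0.4]
gripper_width: 0.0197
grip_force: 45.0
time: 5.6
eef_pos: [0.44, -0.2826, 0.2177]
ee_rot: [-0.001, 0.05, 0.999, 0.0]
ft_force: [0.0, -0.5, -0.7]
gripper_width: 0.0201
grip_force: 45.0
[ 0.43993346 -0.28275674  0.21809575] [-3.15422615e-04  5.05536364e-02  9.98721290e-01  1.21063734e-04] 5.7 yellow side [([366, 145, 11, 15, 56], [372.7, 153.6]), ([343, 210, 6, 4, 12], [345.6, 211.2]), ([13, 287, 10, 10, 49], [16.6, 292.4]), ([139, 332, 11, 2, 16], [144.2, 332.5])]
[369.9 178. ] [422.1 226.6]
[368.6 193.5] [418.  225.9]
[350.7 198.8] [380.  215.7]
```

View pics/c5.png

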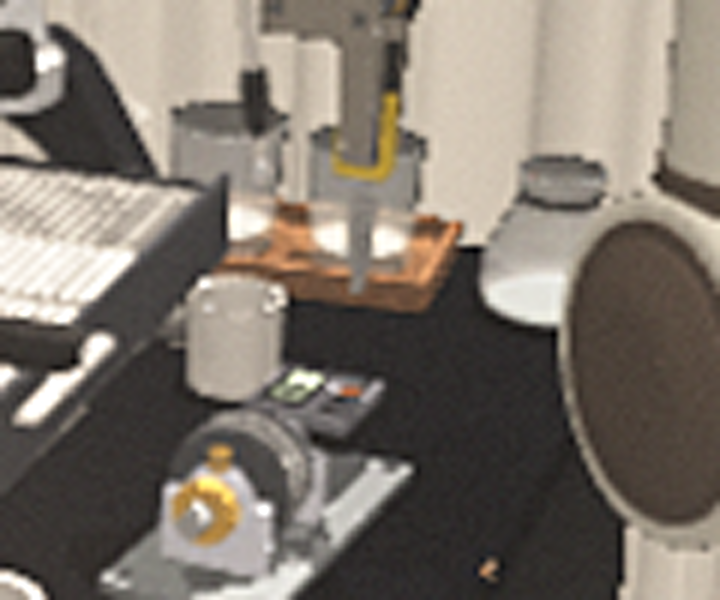

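The side crop shows the held gauge's tip at pixel (369.1,178.2), against a prediction of (369.9,178.0). The orange key is at (367.6,194.7), roughly one pixel left of its prediction too, so the two agree relative to each other. I'll shift 1.5 mm in x and descend over the key.

```bash
python3 -m pendant '{"delta_pos":[[1,-0.5,0],[1,-0.5,-20],[1,-0.5,-40],[1,-0.5,-52],[1,-0.5,-56],[1,-0.5,-58],[1,-0.5,-59],[1,-0.5,-60],[1,-0.5,-60]],"angular":[[0,0,0],[0,0,0],[0,0,0],[0,0,0],[0,0,0],[0,0,0],[0,0,0],[0,0,0],[0,0,0]],"jaw":[0.1,0.1,0.1,0.1,0.1,0.1,0.1,0.1,0.1]}'
```

```text
time: 6.6
eef_pos: [0.4419, -0.2836, 0.1588]
ee_rot: [0.0, 0.05, 0.999, -0.0]
ft_force: [-0.1, 0.3, -0.6]
gripper_width: 0.0196
grip_force: 45.0
```

```bash
python3 -m pendant '{"delta_pos":[[0,0,-1],[0,0,-2],[0,0,-2]],"angular":[[0,0,0],[0,0,0],[0,0,0]],"jaw":[0.1,0.1,0.1]}'; python3 -m pendant '{"delta_pos":[[0,0,-1],[0,0,-2],[0,0,-2]],"angular":[[0,0,0],[0,0,0],[0,0,0]],"jaw":[0.1,0.1,0.1]}'
```

```text
time: 6.9
eef_pos: [0.4418, -0.2835, 0.1566]
ee_rot: [0.0, 0.05, 0.999, -0.0]
ft_force: [-0.4, -0.8, -0.0]
gripper_width: 0.02
grip_force: 45.0
time: 7.2
eef_pos: [0.4418, -0.2835, 0.1545]
ee_rot: [0.0, 0.05, 0.999, -0.0]
ft_force: [0.2, -0.4, 2.6]
gripper_width: 0.0201
grip_force: 45.0
```

```bash
python3 -m pendant '{"delta_pos":[[0,0,-0.7],[0,0,-1.4],[0,0,-1.4],[0,0,-1.4]],"angular":[[0,0,0],[0,0,0],[0,0,0],[0,0,0]],"jaw":[0.1,0.1,0.1,0.1]}'; python3 -m pendant '{"delta_pos":[[0,0,-0.5],[0,0,-1],[0,0,-1],[0,0,-1]],"angular":[[0,0,0],[0,0,0],[0,0,0],[0,0,0]],"jaw":[0.1,0.1,0.1,0.1]}'
```

```text
time: 7.6
eef_pos: [0.4419, -0.2837, 0.1535]
ee_rot: [0.0, 0.05, 0.999, -0.0]
ft_force: [-1.0, -0.2, 5.2]
gripper_width: 0.0198
grip_force: 45.0
time: 8.0
eef_pos: [0.442, -0.2841, 0.1532]
ee_rot: [0.001, 0.05, 0.999, -0.001]
ft_force: [-1.7, -0.3, 10.0]
gripper_width: 0.0194
grip_force: 45.0
```

The key reached its hard stop at about 10 N. I'll retract and go over the gap.

```bash
python3 -m pendant '{"delta_pos":[[0,0,3],[0,0,15],[0,0,40],[0,0,63],[8,33,65],[18,75,65],[25,105,65],[27,116,65],[27,116,65],[27,116,65],[27,116,65]],"angular":[[0,0,0],[0,0,0],[0,0,0],[0,0,0],[0,0,0],[0,0,0],[0,0,0],[0,0,0],[0,0,0],[0,0,0],[0,0,0]],"jaw":[0.1,0.1,0.1,0.1,0.1,0.1,0.1,0.1,0.1,0.1,0.1]}'
python3 - <<'E'
from h import *
s=snap('top');d=snap('side')
f=lambda i,x,y,w,h,k:cv2.resize(i[y:y+h,x:x+w],None,fx=k,fy=k,interpolation=cv2.INTER_CUBIC)
cv2.imwrite('pics/c6.png',f(d['bgr'],320,150,70,75,8))
st=r.get_state();p=st['eef_pos'];print(p,st['ee_rot'],st['ft_force'],st['time'])
for X in(p-[0,0,.098],[.4415,-.2835,.058],[.4692,-.1676,.085]):print(proj(d,X).round(1),proj(s,X).round(1))
E
```

```text
time: 9.1
eef_pos: [0.4684, -0.1686, 0.2168]
ee_rot: [-0.0, 0.051, 0.999, -0.0]
ft_force: [0.1, -0.2, -1.5]
gripper_width: 0.0196
grip_force: 45.0
[ 0.46840423 -0.16842782  0.21682248] [-1.31037685e-04  5.11720840e-02  9.98689841e-01 -4.24884211e-05] [ 0.59851937 -0.39747397 -1.14201734] 9.2
[351.5 189. ] [381.9 215.8]
[368.5 194.6] [417.7 225.9]
[350.7 198.8] [380.  215.7]
```

View pics/c6.png

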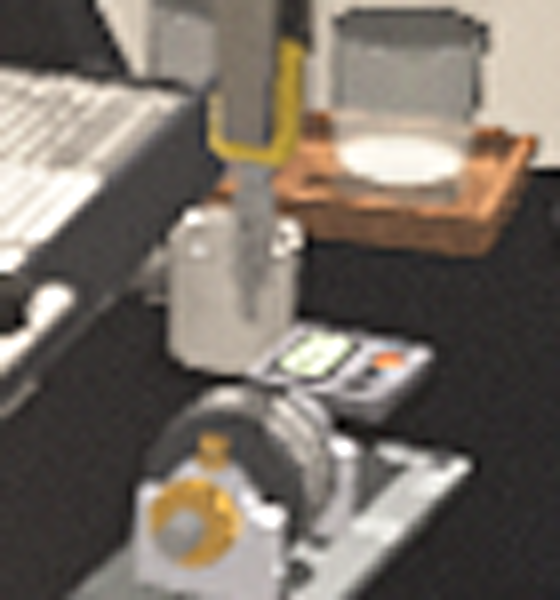

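The tip is over the gap at side pixel (350.7,189.3), matching its prediction with the same −0.8 px offset. The key is up again. I'll add 1 mm in y and descend gently.

```bash
python3 -m pendant '{"delta_pos":[[0.5,1,0],[0.5,1,-10],[0.5,1,-20],[0.5,1,-27],[0.5,1,-30],[0.5,1,-32],[0.5,1,-34],[0.5,1,-36],[0.5,1,-38],[0.5,1,-38]],"angular":[[0,0,0],[0,0,0],[0,0,0],[0,0,0],[0,0,0],[0,0,0],[0,0,0],[0,0,0],[0,0,0],[0,0,0]],"jaw":[0.1,0.1,0.1,0.1,0.1,0.1,0.1,0.1,0.1,0.1]}'; python3 -m pendant '{"delta_pos":[[0,0,-1],[0,0,-2],[0,0,-3],[0,0,-4],[0,0,-4]],"angular":[[0,0,0],[0,0,0],[0,0,0],[0,0,0],[0,0,0]],"jaw":[0.1,0.1,0.1,0.1,0.1]}'
```

```text
time: 10.2
eef_pos: [0.469, -0.1663, 0.1787]
ee_rot: [-0.0, 0.05, 0.999, 0.0]
ft_force: [0.6, 0.2, -1.0]
gripper_width: 0.0199
grip_force: 45.0
time: 10.7
eef_pos: [0.469, -0.1663, 0.1747]
ee_rot: [-0.0, 0.05, 0.999, 0.0]
ft_force: [-0.7, 0.1, -1.6]
gripper_width: 0.0197
grip_force: 45.0
```

```bash
for i in 1; do python3 -m pendant '{"delta_pos":[[0,0,-1],[0,0,-2],[0,0,-3],[0,0,-4],[0,0,-5],[0,0,-6],[0,0,-6]],"angular":[[0,0,0],[0,0,0],[0,0,0],[0,0,0],[0,0,0],[0,0,0],[0,0,0]],"jaw":[0.1,0.1,0.1,0.1,0.1,0.1,0.1]}'; done; python3 -m pendant '{"delta_pos":[[0,0,-1],[0,0,-2],[0,0,-3],[0,0,-4],[0,0,-4]],"angular":[[0,0,0],[0,0,0],[0,0,0],[0,0,0],[0,0,0]],"jaw":[0.1,0.1,0.1,0.1,0.1]}'
```

```text
time: 11.4
eef_pos: [0.469, -0.1663, 0.1687]
ee_rot: [-0.0, 0.05, 0.999, 0.0]
ft_force: [-0.1, 0.4, -0.5]
gripper_width: 0.0197
grip_force: 45.0
time: 11.9
eef_pos: [0.4691, -0.1663, 0.1647]
ee_rot: [-0.0, 0.05, 0.999, 0.0]
ft_force: [-0.3, -0.1, -1.2]
gripper_width: 0.0192
grip_force: 45.0
```

```bash
python3 -m pendant '{"delta_pos":[[0,0,-1],[0,0,-2],[0,0,-2]],"angular":[[0,0,0],[0,0,0],[0,0,0]],"jaw":[0.1,0.1,0.1]}' | grep -E "pos|force"; python3 -m pendant '{"delta_pos":[[0,0,-1],[0,0,-2],[0,0,-2]],"angular":[[0,0,0],[0,0,0],[0,0,0]],"jaw":[0.1,0.1,0.1]}'| grep -E "pos|force"; python3 -m pendant '{"delta_pos":[[0,0,-1],[0,0,-2],[0,0,-2]],"angular":[[0,0,0],[0,0,0],[0,0,0]],"jaw":[0.1,0.1,0.1]}'| grep -E "pos|force"
```

```text
eef_pos: [0.4691, -0.1664, 0.1627]
ft_force: [0.3, -0.2, -1.5]
grip_force: 45.0
eef_pos: [0.4692, -0.1664, 0.1608]
ft_force: [0.7, -1.0, -2.1]
grip_force: 45.0
eef_pos: [0.4694, -0.1665, 0.1592]
ft_force: [-0.1, -0.0, 1.5]
grip_force: 45.0
```

```bash
python3 -m pendant '{"delta_pos":[[0,0,-1],[0,0,-2],[0,0,-2]],"angular":[[0,0,0],[0,0,0],[0,0,0]],"jaw":[0.1,0.1,0.1]}' | grep -E "pos|ft_force"; python3 -m pendant '{"delta_pos":[[0,0,-1],[0,0,-2],[0,0,-2]],"angular":[[0,0,0],[0,0,0],[0,0,0]],"jaw":[0.1,0.1,0.1]}'| grep -E "pos|ft_force"; python3 -m pendant '{"delta_pos":[[0,0,-1],[0,0,-2],[0,0,-2]],"angular":[[0,0,0],[0,0,0],[0,0,0]],"jaw":[0.1,0.1,0.1]}'| grep -E "pos|ft_force"
```

```text
eef_pos: [0.4695, -0.1666, 0.1573]
ft_force: [0.2, -0.8, 4.3]
eef_pos: [0.4694, -0.1665, 0.155]
ft_force: [2.0, -1.9, 3.7]
eef_pos: [0.4693, -0.1665, 0.153]
ft_force: [1.1, -1.5, 4.3]
```

```bash
python3 -m pendant '{"delta_pos":[[0,0,-1],[0,0,-2],[0,0,-3],[0,0,-4],[0,0,-4]],"angular":[[0,0,0],[0,0,0],[0,0,0],[0,0,0],[0,0,0]],"jaw":[0.1,0.1,0.1,0.1,0.1]}' | grep -E "pos|ft_force"; python3 -m pendant '{"delta_pos":[[0,0,-1],[0,0,-2],[0,0,-3],[0,0,-3]],"angular":[[0,0,0],[0,0,0],[0,0,0],[0,0,0]],"jaw":[0.1,0.1,0.1,0.1]}'
python3 - <<'E'
from h import *
F=[]
s=snap('top');d=snap('side')
for i in range(4): F.append(r.get_state()['ft_force']);snap('top')
st=r.get_state();print(np.mean(F,0),st['eef_pos'],st['ee_rot'],st['time'])
f=lambda i,x,y,w,h,k:cv2.resize(i[y:y+h,x:x+w],None,fx=k,fy=k,interpolation=cv2.INTER_CUBIC)
cv2.imwrite('pics/c7.png',f(d['bgr'],320,150,70,75,8))
E
```

```text
eef_pos: [0.4693, -0.1667, 0.1492]
ft_force: [-0.0, -0.9, 5.9]
time: 14.6
eef_pos: [0.4694, -0.1669, 0.1464]
ee_rot: [0.0, 0.05, 0.999, -0.001]
ft_force: [0.9, -1.3, 5.6]
gripper_width: 0.0199
grip_force: 45.0
[ 0.3488159  -1.78997662  6.27550378] [ 0.46941189 -0.16687526  0.14635298] [ 3.84885495e-04  5.03748714e-02  9.98730154e-01 -5.50619175e-04] 14.9
```

View pics/c7.png

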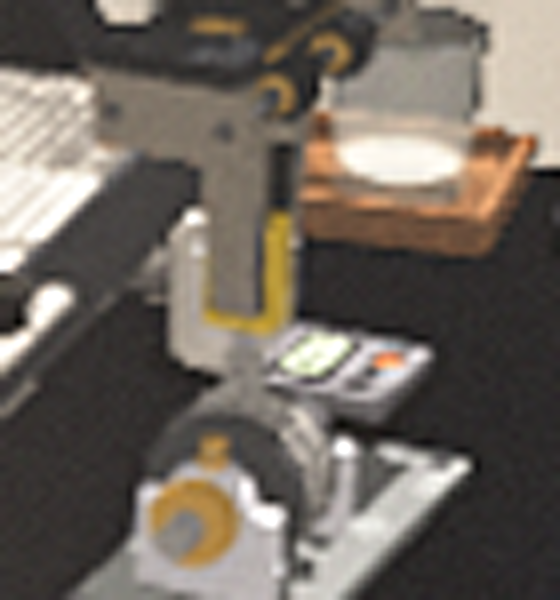

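The blade is seated between the burrs with the grip upright at crop (245,320). Drag is about 7.5 N, which corresponds to the sprung burr being about 2 mm back, and the key is up. Handing in.

```bash
python3 -c "from plant import r;print(r.hand_in())"
```

```text
the job is handed in; nothing more can be done
None
```

I handed the job in with the gauge held upright and still in the gap: the zero key was pressed to its stop and let up, and blade drag of about 7.5 N puts the sprung burr about 2 mm back; the stand and bystanders looked undisturbed, but the blue and pink look-alikes fell over during my first approach, with the fingertips well above them.

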